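# Cover the wax trees with their casting flasks

### The arm

A 6-joint arm with a two-finger parallel gripper is mounted at the origin on the work surface. World frame = base frame: x ahead of the robot, y to its left, z up, the work surface at z = 0. Lengths are in mm, angles in rad, forces in N, time in s.
With the tool pointing down it reaches from about 400 to 925 mm from the base axis. Payload 12.5 kg.
Tool frame: the origin (TCP) lies at the very end of the fingers, on their centre line; the grasp point (between the pads) lies 19 mm behind it; z points along the fingers, y is the line along which they close (so a half turn about z gives the same grasp; the last joint's range is limited). The gripper opens to 95 mm and grips with 3 to 60 N. Pads are 20 mm wide; open, the fingers measure 119 mm over their backs; the gripper's body (75 mm by 180 mm) begins 59 mm behind the grasp point.
Start: joints at [1.057, 0.491, 1.559, -0, 1.092, -0.106], TCP at [247.855, 573.772, 214.661] pointing down, gripper open.
Joint ranges: [-3.1, 3.1], [-0.84, 2.19], [0.05, 2.79], [-1.13, 4.28], [0.06, 2.93], [-2.69, 2.69]. Speed limits (rad/s): [2.22, 2.22, 2.79, 3.14, 3.14, 3.14].

### API

Orientations are given as a unit quaternion [x, y, z, w].
In Python, from bench import r gives the robot as it stands.
- The arm moves only by the tool apply_moves, never from a script. Its argument "increments" is text: rows parted by semicolons, each of 5 numbers parted by spaces: the finger opening in mm, from 0 to 95.1, then the shift along the tool's x, y, z in units of 60 mm (1.0 is 60 mm), then the turn about the tool's z in units of 5 degrees (1.0 is 5 degrees). A call has 1 to 5 rows; each row is the pose to reach, as a shift and turn from the pose commanded when the call began, along the tool's axes at that moment; what a row does not reach only later rows make up. A row lasts 1/8 s, in which the tool goes at most 62.5 mm and 10.7 degrees, less where a joint would pass 70% of its speed; a pose out of reach is approached as far as the arm can. A call with a gripper value outside its range is refused whole. The fingers move at their own pace and stop on an object; the grip force is fixed at half the most. Time passes only in rows, so rows that repeat a pose let the fingers close. It gives the time, the measured TCP pose, the force, the opening and the grip force at its end, in the units of the state.
- r.sense(): the state, without advancing time (a new reading comes with each control period).
- r.read_camera(name): name is "side" or "top" or "wrist"; returns a dict with "img" (400x640x3 uint8, red, green, blue), "z_map" (400x640 float32, mm along the optical axis (not along the pixel's ray), 0 where there is no reading), "fx", "fy", "cx", "cy" (pixels), "cam_to_world" (4x4, takes a point from camera to world coordinates). Camera axes: x right, y down, z forward; pixel columns grow to the right and rows downward; lengths in mm; the calibration is good to about 2 mm. A picture is of the moment at which its call begins.
- r.finish_job(): hands the job in; it is judged then, once.
The state is a dict: "clock": time; "qpos": joint angles; "qd": joint speeds; "joint_efforts": joint torques, N m; "ee_pos": TCP position; "ee_rot": TCP orientation; "force": force on the tool from outside, world axes, zero at the start; "moment": the same for the moment, N m; "finger_gap": finger opening in mm; "grasp_force": force on a finger pad.
Only numpy, scipy, OpenCV 4.12 (cv2) and the standard library are available. Lean on these libraries where they do the work, as an engineer would, in place of code of your own. Each camera call takes 0.05 s, during which the arm holds its last target. There are 200 camera calls.

### The job

Four wax trees stand on their rubber sprue bases, ready for investing: cover each one with the steel casting flask that suits it. A flask must fit the lip of the base (wide flask on wide base, narrow on narrow) and be a tall one for a tall tree, a short one for a short tree; lower it gently over the wax and leave it standing fully home and square on the seat inside the lip. Leave the bases upright where they stand, and do not disturb the mixing bowl or the stick of carving wax.

Things in the scene. Friction and masses are not known exactly. Their poses are not given: they have to be found in the camera images.
- flask_wide_tall: wide tall casting flask: plain stainless steel tube open at both ends, 64 mm outside diameter, 2.5 mm wall, 90 mm high, about 360 g, standing upright and loose on the bench. Origin: centre of its lower end; z up along the tube.
- flask_wide_short: wide short casting flask: plain stainless steel tube open at both ends, 64 mm outside diameter, 2.5 mm wall, 60 mm high, about 240 g, standing upright and loose on the bench. Origin: centre of its lower end; z up along the tube.
- flask_narrow_tall: narrow tall casting flask: plain stainless steel tube open at both ends, 50 mm outside diameter, 2.5 mm wall, 90 mm high, about 280 g, standing upright and loose on the bench. Origin: centre of its lower end; z up along the tube.
- flask_narrow_short: narrow short casting flask: plain stainless steel tube open at both ends, 50 mm outside diameter, 2.5 mm wall, 60 mm high, about 190 g, standing upright and loose on the bench. Origin: centre of its lower end; z up along the tube.
- base_wide_tall: wide round black rubber base, 88 mm across, 18 mm high over its lip, loose; on it, fixed, a tall pink wax tree (finger-ring patterns, two tiers), tip 80 mm above the underside, within 18 mm of the axis. Inside the lip a flat seat, 8 mm above the underside, takes a 64 mm flask; the lip funnels from 82 mm at its top to 72 mm at the seat. Origin: centre of underside; z up.
- base_wide_short: wide round black rubber base, 88 mm across, 18 mm high over its lip, loose; on it, fixed, a short pink wax tree (finger-ring patterns, one tier), tip 50 mm above the underside, within 18 mm of the axis. Inside the lip a flat seat, 8 mm above the underside, takes a 64 mm flask; the lip funnels from 82 mm at its top to 72 mm at the seat. Origin: centre of underside; z up.
- base_narrow_tall: narrow round black rubber base, 74 mm across, 18 mm high over its lip, loose; on it, fixed, a tall pink wax tree (small disc patterns, three tiers), tip 80 mm above the underside, within 15 mm of the axis. Inside the lip a flat seat, 8 mm above the underside, takes a 50 mm flask; the lip funnels from 68 mm at its top to 58 mm at the seat. Origin: centre of underside; z up.
- base_narrow_short: narrow round black rubber base, 74 mm across, 18 mm high over its lip, loose; on it, fixed, a short pink wax tree (small disc patterns, one tier), tip 50 mm above the underside, within 15 mm of the axis. Inside the lip a flat seat, 8 mm above the underside, takes a 50 mm flask; the lip funnels from 68 mm at its top to 58 mm at the seat. Origin: centre of underside; z up.
- mixing_bowl: bystander: blue open mixing bowl, 110 mm across, 62 mm high, loose. Origin: centre of its underside. Leave it alone.
- wax_stick: bystander: stick of green carving wax lying flat, 90 x 28 mm, 30 mm high, flat below and round on top, loose. Origin: centre of its underside, x along the stick. Leave it alone.
There are look-alikes about, which are no part of the job. Leave any blue look-alike of the flask_wide_tall alone.

How it is judged:
By the outcome, as a careful person would: the job done as asked, in the order asked, and still so for the second after the job is handed in, with the robot touching nothing.
It also fails if it takes over 122 s, if anything falls off the work surface, if the arm or the gripper's body presses on something with over 40 N, if the wrist force passes 120 N, or if a joint passes its speed limit or range.

## Working session

There is one attempt and no reset: what is moved stays moved. The work goes in short steps, Python scripts to look and compute and a tool call to move; the robot and the scene stay as the last step left them, time stands still between calls to the robot, and variables do not carry over. Pictures are saved under pics/ and viewed, at most 14 in all, crops included, and the job is handed in when it is done.

Besides the shell and the picture viewer there is one more tool, called after ">>>" by a JSON object that holds its "op" and its "data", one argument or row to a line. apply_moves: Moves the arm, as the interface text tells. Its arguments: {"type":"object","properties":{"increments":{"type":"string"}},"required":["increments"]}

```bash
mkdir -p pics; cat > h.py <<'E'
import numpy as np, cv2
from bench import r
def cloud(c):
    z=c['z_map'];v,u=np.mgrid[:z.shape[0],:z.shape[1]]
    P=np.stack([(u-c['cx'])/c['fx']*z,(v-c['cy'])/c['fy']*z,z,np.ones_like(z)],-1)
    W=P@np.array(c['cam_to_world']).T
    return W[...,:3]
def save(c,n): cv2.imwrite('pics/'+n+'.png',c['img'][...,::-1])
E
python3 - <<'E'
from h import *
s=r.sense();print(s)
for n in('top','side'):
    c=r.read_camera(n);save(c,n+'0');np.savez('/tmp/'+n+'.npz',**c)
    print(n,c['fx'],np.round(c['cam_to_world'],3).tolist())
E
```

```text
{'clock': 0.0, 'qpos': array([ 1.05741675e+00,  4.91577453e-01,  1.55943078e+00, -1.04947612e-05,
        1.09172728e+00, -1.05583009e-01]), 'qd': array([-0.00121002,  0.00046835,  0.00085735,  0.00025322,  0.00254622,
        0.00017468]), 'joint_efforts': array([ 1.72350428e-03, -6.12650943e+01, -2.58176333e+01,  6.93260855e-02,
        4.83375625e-02, -8.12844542e-05]), 'ee_pos': array([247.71937856, 573.54820968, 214.05706964]), 'ee_rot': array([ 2.02485983e-01,  9.79284994e-01, -5.45701179e-04, -1.69603578e-04]), 'force': array([-0.0151169 ,  0.59873854,  0.01244036]), 'moment': array([-0.01119594,  0.03984655,  0.01556876]), 'grasp_force': 0.0, 'finger_gap': 95.27519769685576}
top 517.7568450751829 [[-0.007, -0.995, 0.097, 392.85], [-1.0, 0.007, 0.003, 0.413], [-0.004, -0.097, -0.995, 1543.41], [0.0, 0.0, 0.0, 1.0]]
side 452.0781811075689 [[0.987, -0.128, 0.093, 435.913], [-0.157, -0.733, 0.661, -765.128], [-0.016, -0.668, -0.744, 886.552], [0.0, 0.0, 0.0, 1.0]]
```

View pics/top0.png

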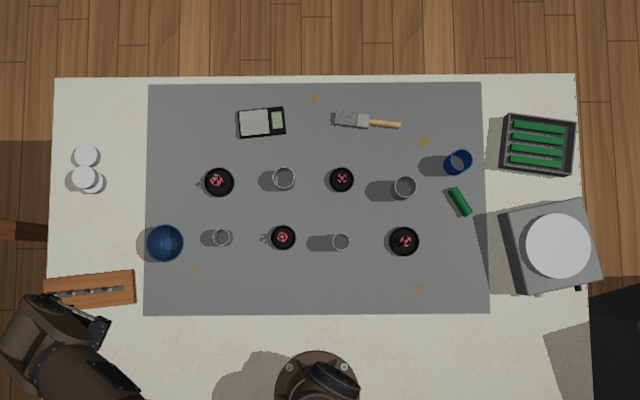

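View pics/side0.png

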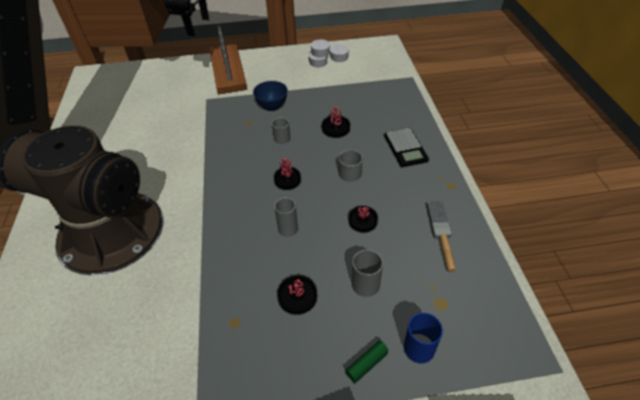

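The top view shows bases at (219,182), (342,180), (283,237) and (404,241), and steel flasks at (284,178), (404,187), (222,237) and (341,242). The blue look-alike is at (458,162), to be left alone. Next I measure heights and circles.

```bash
cat > meas.py <<'E'
from h import *
from scipy.optimize import least_squares
import sys
def fit(p,R=None):
    # robust circle fit to the points
    f=(lambda q:np.hypot(*(p-q[:2]).T)-(q[2] if R is None else R))
    x0=[*((p.min(0)+p.max(0))/2),25]
    q=least_squares(f,x0 if R is None else x0[:2],loss='soft_l1',f_scale=1.0).x
    return q,np.sqrt(np.mean(f(q)**2))
if __name__=='__main__':
    for n in('top','side'):
        c=dict(np.load('/tmp/%s.npz'%n));W=cloud(c);
        px=dict(top=dict(B1=(219,182),B2=(342,180),B3=(283,237),B4=(404,241),F1=(284,178),F2=(404,187),F3=(222,237),F4=(341,242)),
          side=dict(B1=(336,126),B2=(363,218),B3=(288,177),B4=(297,294),F1=(350,166),F2=(367,273),F3=(281,131),F4=(287,217)))[n]
        bench=W[...,2][(W[...,0]>350)&(W[...,0]<700)&(abs(W[...,1])<250)]
        print(n,'bench z',np.median(bench))
        for k,(u,v) in px.items():
            w=28
            sl=(slice(max(v-w-10,0),v+w),slice(u-w,u+w))
            P=W[sl].reshape(-1,3);I=c['img'][sl].reshape(-1,3).astype(int)
            ok=P[:,2]>8;P,I=P[ok],I[ok]
            if k[0]=='B':
                pink=I[:,0]>1.6*I[:,1]; pk=pink&(I[:,0]>90)
                m=(~pink)&(P[:,2]>12)&(P[:,2]<23)&(I.sum(1)<150)
                q,e=fit(P[m,:2]); print(k,m.sum(),'lip',q.round(1),e.round(1),'ext',np.ptp(P[m,:2],axis=0).round(0),'tip',np.sort(P[pk,2])[-3:].round(0))
            else:
                zt=np.percentile(P[:,2],95)
                m=abs(P[:,2]-zt)<6
                q,e=fit(P[m,:2]);print(k,m.sum(),'z',zt.round(0),'rim',q.round(1),e.round(1),'ext',np.ptp(P[m,:2],axis=0).round(0))
E
python3 meas.py
```

```text
top bench z 2.7875257829701923
B1 249 lip [618.6 286.7  38.2] 9.1 ext [85. 87.] tip [83. 85. 86.]
B2 185 lip [623.1 -79.   31.4] 7.8 ext [70. 71.] tip [55. 58. 59.]
B3 166 lip [452.3  95.7  31.4] 5.3 ext [68. 68.] tip [81. 83. 85.]
B4 228 lip [ 438.5 -261.1   37.6] 10.6 ext [82. 85.] tip [52. 54. 56.]
F1 27 z 68.0 rim [622.6  90.2  30.3] 0.7 ext [60. 61.]
F2 53 z 94.0 rim [ 590.3 -256.4   30.2] 0.7 ext [61. 60.]
F3 17 z 1543.0 rim [403.8  11.3  15.4] 0.0 ext [0. 0.]
F4 30 z 97.0 rim [435.7 -71.4  23.5] 0.8 ext [48. 48.]
side bench z 2.563887179237838
B1 170 lip [617.  284.2  40.8] 11.1 ext [87. 91.] tip [79. 81. 82.]
B2 245 lip [622.  -80.6  33.7] 9.8 ext [73. 73.] tip [53. 54. 55.]
B3 166 lip [451.3  92.9  33.9] 9.7 ext [71. 70.] tip [82. 84. 84.]
B4 415 lip [ 437.2 -262.9   41. ] 7.3 ext [86. 89.] tip [52. 53. 54.]
F1 121 z 61.0 rim [622.4  89.6  30.5] 1.3 ext [63. 68.]
F2 172 z 91.0 rim [ 590.2 -257.4   30.6] 1.0 ext [63. 65.]
F3 136 z 63.0 rim [412.  321.   70.7] 16.7 ext [101. 177.]
F4 110 z 91.0 rim [435.1 -72.4  23.5] 1.0 ext [48. 51.]
```

```bash
cat > m2.py <<'E'
from meas import *
for n in('top','side'):
    c=dict(np.load('/tmp/%s.npz'%n));W=cloud(c);I=c['img'].astype(int)
    for k,(x,y) in dict(B1=(618,286),B2=(623,-80),B3=(452,95),B4=(438,-262)).items():
        m=(np.hypot(W[...,0]-x,W[...,1]-y)<58)&(W[...,2]>12)&(W[...,2]<24)&(I.sum(-1)<150)
        print(n,k,m.sum(),cv2.minEnclosingCircle(W[m][:,:2].astype(np.float32)))
    g=(np.hypot(W[...,0]-445,W[...,1]-275+0)<90)&(W[...,1]<330)&(W[...,2]>15)&(W[...,2]<120)&(W[...,1]<300)&(np.ptp(I,axis=-1)<40)
    zt=np.percentile(W[g][:,2],95);m=g&(abs(W[...,2]-zt)<6);print(n,'F3',g.sum(),zt,fit(W[m][:,:2]),np.ptp(W[m][:,:2],axis=0))
E
python3 m2.py
cat > go.py <<'E'
import sys
from h import *
from scipy.spatial.transform import Rotation as Ro
s=r.sense();R=Ro.from_quat(s['ee_rot'])
print('t',round(s['clock'],2),'at',s['ee_pos'].round(1),'f',s['force'].round(1),'gap',round(s['finger_gap'],1),'j6',s['qpos'][5].round(2))
for a in sys.argv[1:]:
    t=np.array(eval(a));print(a,(R.inv().apply(t-s['ee_pos']-[0,0,.6])/60).round(2))
E
python3 go.py 453,213,180
```

```text
top B1 265 ((617.2098388671875, 286.17718505859375), 44.31325912475586)
top B2 201 ((622.7074584960938, -77.3609390258789), 36.43312454223633)
top B3 175 ((451.8341369628906, 95.40617370605469), 35.829593658447266)
top B4 246 ((437.16131591796875, -260.70086669921875), 43.44557571411133)
top F3 136 63.91620549574435 (array([452.58523854, 268.47166996,  23.57420195]), np.float64(0.9223435595176367)) [46.01177135 49.07935293]
side B1 201 ((618.0580444335938, 283.49017333984375), 46.46600341796875)
side B2 280 ((622.4049682617188, -80.42767333984375), 38.05182647705078)
side B3 203 ((449.6435546875, 91.99079895019531), 38.248477935791016)
side B4 453 ((437.5641784667969, -262.3787536621094), 44.91453170776367)
side F3 362 60.920440773054956 (array([452.0616547 , 268.17852268,  23.73267159]), np.float64(1.547744936974573)) [49.06353912 53.96392505]
t 0.1 at [247.8 573.6 214.1] f [-0.8  0.2  0.3] gap 95.4 j6 -0.11
453,213,180 [-5.52 -4.16  0.58]
```

Candidates for the wide tall flask are steel at top (404,187) and blue at (458,162). The steel one fits (64 mm, 91 mm high, uncoloured). Confirming in a crop.

```bash
python3 - <<'E'
import cv2
a=cv2.imread('pics/top0.png')[140:265,190:490]
cv2.imwrite('pics/crop1.png',cv2.resize(a,(792,330),interpolation=cv2.INTER_CUBIC))
E
python3 go.py 452.3,268.3,180
```

```text
t 0.1 at [247.8 573.6 214.1] f [-0.8  0.2  0.3] gap 95.4 j6 -0.11
452.3,268.3,180 [-5.15 -3.32  0.58]
```

View pics/crop1.png

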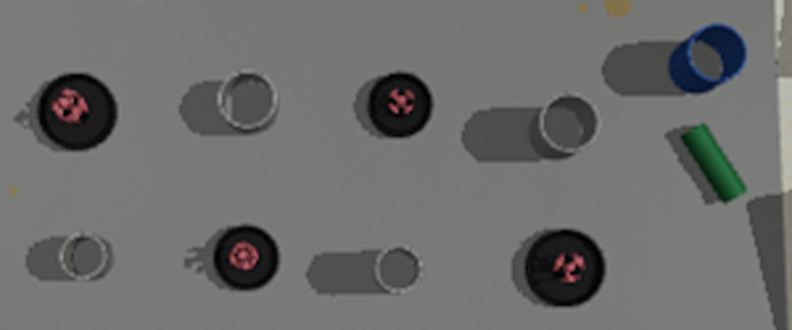

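The crop shows plain steel at (568,125) and blue at (708,58), so the steel tube is the one meant.

>>> {"op": "apply_moves", "data": {
  "increments": "95 -1 -0.65 0.1; 95 -2 -1.3 0.2"
}}

```text
validation failed for argument at $.in...
```

Each row takes five numbers, so I add the turn.

>>> {"op": "apply_moves", "data": {
  "increments": "95 -0.86 -0.55 0.1 0; 95 -1.72 -1.1 0.2 0; 95 -2.58 -1.66 0.3 0; 95 -3.44 -2.21 0.4 0; 95 -4.3 -2.77 0.5 0"
}}

```text
clock: 0.72
ee_pos: [419.5, 317.2, 184.4]
ee_rot: [0.202, 0.979, 0.0, -0.0]
force: [1.1, 0.1, 0.0]
finger_gap: 95.0
grasp_force: 0.0
```

>>> {"op": "apply_moves", "data": {
  "increments": "95 -0.85 -0.55 0.08 0; 95 -0.85 -0.55 0.08 0; 95 -0.85 -0.55 0.08 0"
}}

```text
clock: 1.1
ee_pos: [452.4, 268.4, 179.7]
ee_rot: [0.203, 0.979, -0.0, -0.0]
force: [0.3, -0.2, -0.4]
finger_gap: 94.7
grasp_force: 0.0
```

```bash
python3 go.py 452.3,268.3,30; python3 - <<'E'
from h import *
c=r.read_camera('wrist');save(c,'w1');print(np.round(c['cam_to_world'],3).tolist(),c['fx'])
W=cloud(c);np.savez('/tmp/w.npz',**c)
from meas import fit
m=(np.hypot(W[...,0]-452,W[...,1]-268)<50)&(abs(W[...,2]-61)<6)
print(m.sum(),fit(W[m][:,:2]),np.ptp(W[m],axis=0),np.median(W[m][:,2]))
E
```

```text
t 1.1 at [452.4 268.4 179.7] f [ 0.3 -0.2 -0.4] gap 94.7 j6 -0.75
452.3,268.3,30 [-0.   -0.    2.51]
[[0.398, 0.89, 0.224, 390.711], [0.918, -0.385, -0.098, 295.815], [-0.001, 0.245, -0.97, 350.718], [0.0, 0.0, 0.0, 1.0]] 284.6539807280278
423 (array([454.37424376, 270.56532558,  23.38156192]), np.float64(0.8017393986197308)) [49.27070256 49.26619255  8.14401466] 60.67379739523352
```

View pics/w1.png

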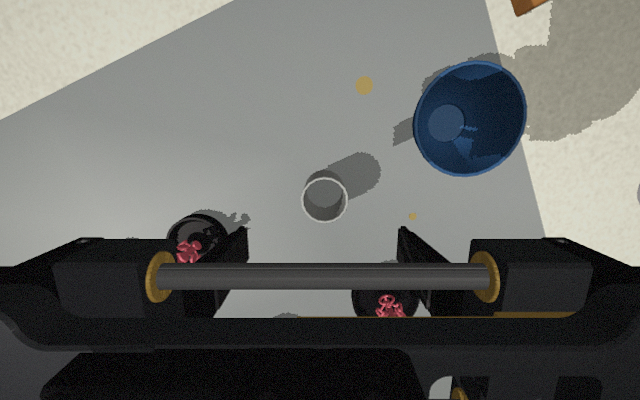

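Wrist view: the narrow short flask at (325,200) lies between the fingers (mid about 323), the bowl is clear at (470,118). Descend and grip.

>>> {"op": "apply_moves", "data": {
  "increments": "95 0 0.01 0.9 0; 95 0 0.01 1.8 0; 95 0 0.01 2.3 0; 95 0 0.01 2.5 0; 95 0 0.01 2.5 0"
}}

```text
clock: 1.78
ee_pos: [452.4, 269.7, 29.9]
ee_rot: [0.202, 0.979, -0.0, -0.0]
force: [0.6, -0.0, 0.6]
finger_gap: 95.0
grasp_force: 0.0
```

>>> {"op": "apply_moves", "data": {
  "increments": "40 0 0 0 0; 40 0 0 0 0; 40 0 0 0 0; 40 0 0 0 0; 40 0 0 0 0"
}}

```text
clock: 2.4
ee_pos: [453.0, 269.0, 30.0]
ee_rot: [0.203, 0.979, 0.0, 0.0]
force: [0.4, 0.7, 1.3]
finger_gap: 50.4
grasp_force: 26.4
```

>>> {"op": "apply_moves", "data": {
  "increments": "40 0 0 0 0; 40 0 0 0 0; 40 0 0 -0.5 0; 40 0 0 -1.5 0; 40 0 0 -2.3 0"
}}

```text
clock: 3.02
ee_pos: [452.5, 268.8, 169.5]
ee_rot: [0.203, 0.979, -0.0, -0.0]
force: [0.4, -0.1, -0.8]
finger_gap: 50.1
grasp_force: 30.0
```

```bash
python3 go.py 622.6,-79,180 622.6,-79,100; python3 - <<'E'
from h import *
c=r.read_camera('wrist');save(c,'w2');W=cloud(c)
from meas import fit
e=r.sense()['ee_pos']
m=(np.hypot(W[...,0]-e[0],W[...,1]-e[1])<45)&(W[...,2]>e[2]+20)&(W[...,2]<e[2]+45)
print(m.sum(),np.percentile(W[m][:,2]-e[2],[5,50,95]))
E
```

```text
t 3.02 at [452.5 268.8 169.5] f [ 0.4 -0.1 -0.8] gap 50.1 j6 -0.75
622.6,-79,180 [-4.9  -4.2  -0.17]
622.6,-79,100 [-4.9  -4.2   1.17]
2385 [21.10881313 25.58679386 42.7205748 ]
```

View pics/w2.png

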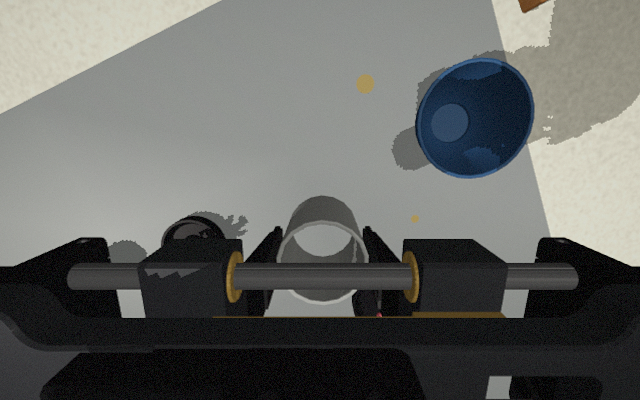

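The flask is held upright at (322,245), well clear of everything. Carry to the narrow short base.

>>> {"op": "apply_moves", "data": {
  "increments": "40 -0.75 -0.64 -0.1 0; 40 -1.5 -1.28 -0.17 0; 40 -2.25 -1.92 -0.17 0; 40 -3 -2.57 -0.17 0; 40 -3.75 -3.21 -0.17 0"
}}

```text
clock: 3.7
ee_pos: [583.2, 1.0, 177.4]
ee_rot: [0.203, 0.979, 0.0, -0.0]
force: [1.2, 0.5, -1.0]
finger_gap: 50.3
grasp_force: 30.0
```

>>> {"op": "apply_moves", "data": {
  "increments": "40 -0.7 -0.6 0 0; 40 -1.15 -0.99 0 0; 40 -1.15 -0.99 0 0; 40 -1.15 -0.99 0 0"
}}

```text
clock: 4.2
ee_pos: [622.0, -78.4, 177.4]
ee_rot: [0.203, 0.979, 0.0, -0.001]
force: [0.2, 0.8, -1.1]
finger_gap: 50.3
grasp_force: 30.0
```

```bash
cat > look.py <<'E'
# wrist view of the held flask and base: rim centre of flask in tool frame, lip of base
import sys
from meas import *
n,bx,by=sys.argv[1],float(sys.argv[2]),float(sys.argv[3])
c=r.read_camera('wrist');save(c,n);W=cloud(c);I=c['img'].astype(int);e=r.sense()['ee_pos']
for lo,hi in((26,34),):
    m=(np.hypot(W[...,0]-e[0],W[...,1]-e[1])<36)&(W[...,2]>e[2]+lo)&(W[...,2]<e[2]+hi)&(np.ptp(I,axis=-1)<40)&(I.sum(-1)>240)
    if m.sum()>10:print('flask',m.sum(),fit(W[m][:,:2]),e.round(1),'top z-tcp',np.median(W[m][:,2])-e[2])
m=(np.hypot(W[...,0]-bx,W[...,1]-by)<58)&(W[...,2]>10)&(W[...,2]<24)&(I.sum(-1)<200)
if m.sum()>10:print('base',m.sum(),cv2.minEnclosingCircle(W[m][:,:2].astype(np.float32)))
E
python3 look.py w3 622.6 -79;python3 go.py 622.6,-79,60  622.6,-79,38
```

```text
flask 1297 (array([622.67136699, -77.97939395,  23.42929479]), np.float64(1.1092456400275117)) [622.1 -78.1 177.7] top z-tcp 30.192360904819168
base 938 ((624.053955078125, -77.98138427734375), 36.35948944091797)
t 4.25 at [622.1 -78.1 177.7] f [-0.   0.4 -1.3] gap 50.0 j6 -1.39
622.6,-79,60 [-0.02 -0.01  1.97]
622.6,-79,38 [-0.02 -0.01  2.34]
```

View pics/w3.png

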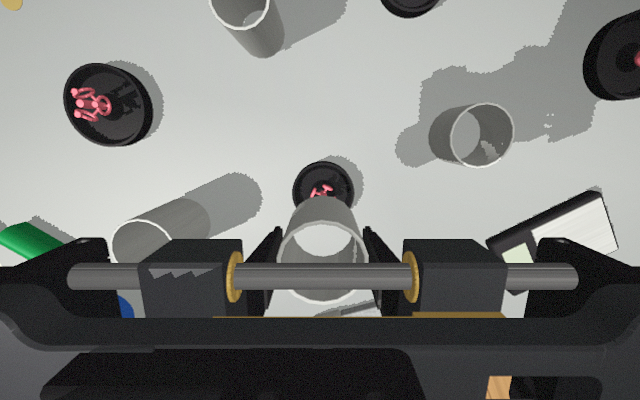

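The held flask is aligned over the base at (323,190): flask (622.7,-78.0), base (624,-78). Lower it gently.

>>> {"op": "apply_moves", "data": {
  "increments": "40 -0.02 0 0.8 0; 40 -0.02 0 1.3 0; 40 -0.02 0 1.7 0; 40 -0.02 0 1.95 0; 40 -0.02 0 2.05 0"
}}

```text
clock: 4.88
ee_pos: [623.7, -78.8, 54.6]
ee_rot: [0.202, 0.979, 0.0, -0.0]
force: [-0.4, -0.5, -1.5]
finger_gap: 50.2
grasp_force: 30.0
```

>>> {"op": "apply_moves", "data": {
  "increments": "40 0 0 0.1 0; 40 0 0 0.17 0; 40 0 0 0.22 0; 40 0 0 0.25 0; 40 0 0 0.27 0"
}}

```text
clock: 5.5
ee_pos: [623.9, -79.5, 38.9]
ee_rot: [0.203, 0.979, 0.0, 0.0]
force: [1.1, 0.2, -1.5]
finger_gap: 50.1
grasp_force: 30.0
```

>>> {"op": "apply_moves", "data": {
  "increments": "40 0 0 0.01 0; 40 0 0 0.02 0; 40 0 0 0.02 0"
}}

```text
clock: 5.88
ee_pos: [623.9, -79.5, 38.0]
ee_rot: [0.202, 0.979, 0.0, 0.0]
force: [-2.2, 0.8, 3.2]
finger_gap: 50.3
grasp_force: 30.0
```

Contact (force rose to +3 N) at the expected height. Release gently and rise.

>>> {"op": "apply_moves", "data": {
  "increments": "53 0 0 0 0; 60 0 0 0 0; 80 0 0 0 0; 90 0 0 0 0; 90 0 0 0 0"
}}

```text
clock: 6.5
ee_pos: [623.8, -79.5, 37.6]
ee_rot: [0.202, 0.979, 0.0, -0.0]
force: [0.2, -0.0, 0.6]
finger_gap: 84.7
grasp_force: 0.0
```

>>> {"op": "apply_moves", "data": {
  "increments": "90 0 0 -0.4 0; 90 0 0 -1.2 0; 90 0 0 -2 0; 90 0 0 -2.4 0; 90 0 0 -2.4 0"
}}

```text
clock: 7.12
ee_pos: [624.4, -79.6, 183.3]
ee_rot: [0.202, 0.979, 0.0, 0.002]
force: [-0.9, -0.3, -0.6]
finger_gap: 90.1
grasp_force: 0.0
```

```bash
cat > chk.py <<'E'
# placed flask check: rim height spread and rim/base centres, side+top
import sys
from meas import *
bx,by,h,rad=map(float,sys.argv[1:5])
for n in('top','side'):
    c=r.read_camera(n);save(c,n+'_'+sys.argv[5]);W=cloud(c);I=c['img'].astype(int)
    d=np.hypot(W[...,0]-bx,W[...,1]-by)
    m=(d<rad+12)&(abs(W[...,2]-h-10)<9)&(np.ptp(I,axis=-1)<40)
    P=W[m]
    if len(P)<10:print(n,'few');continue
    z=np.percentile(P[:,2],90);P=P[P[:,2]>z-5]
    A=np.c_[P[:,:2]-[bx,by],np.ones(len(P))];co=np.linalg.lstsq(A,P[:,2],rcond=None)[0]
    print(n,'rim',len(P),fit(P[:,:2])[0].round(1),'z',co[2].round(1),'tilt deg',np.degrees(co[:2]).round(1))
    m=(d<58)&(W[...,2]>12)&(W[...,2]<24)&(I.sum(-1)<150)
    print('  base',cv2.minEnclosingCircle(W[m][:,:2].astype(np.float32)))
E
python3 chk.py 622.6 -79 60 25 a; python3 go.py 435.4,-71.9,180 435.4,-71.9,60
```

```text
top few
side rim 85 [622.5 -80.9  23.5] z 68.5 tilt deg [0.4 0.1]
  base ((620.7526245117188, -80.64075469970703), 37.69401168823242)
t 7.22 at [623.4 -79.4 180.7] f [-1.4 -0.1 -0.6] gap 89.9 j6 -1.39
435.4,-71.9,180 [ 2.93 -1.13  0.02]
435.4,-71.9,60 [ 2.92 -1.13  2.02]
```

The first flask stands home (rim about 68 mm, square). Next: narrow tall at (435,-72).

>>> {"op": "apply_moves", "data": {
  "increments": "95 0.8 -0.31 0 0; 95 1.6 -0.62 0 0; 95 2.4 -0.93 0 0; 95 2.93 -1.13 0.02 0; 95 2.93 -1.13 0.02 0"
}}

```text
clock: 7.85
ee_pos: [433.4, -71.7, 179.6]
ee_rot: [0.203, 0.979, 0.0, -0.001]
force: [0.9, -0.4, -0.6]
finger_gap: 94.9
grasp_force: 0.0
```

```bash
cat > lf.py <<'E'
import sys
from meas import *
x,y,h=map(float,sys.argv[1:4])
c=r.read_camera('wrist');W=cloud(c);e=r.sense()['ee_pos']
m=(np.hypot(W[...,0]-x,W[...,1]-y)<45)&(abs(W[...,2]-h)<6)
print(m.sum(),fit(W[m][:,:2]),np.median(W[m][:,2]),e.round(1))
E
python3 lf.py 435.4 -71.9 90;python3 go.py 435.7,-72,60
```

```text
560 (array([436.97923787, -70.01289867,  23.38511024]), np.float64(0.8050554664465406)) 90.55495991602191 [435.1 -72.  179.8]
t 7.9 at [435.1 -72.  179.8] f [ 0.7 -0.5 -0.7] gap 95.2 j6 -1.48
435.7,-72,60 [-0.01  0.    2.01]
```

>>> {"op": "apply_moves", "data": {
  "increments": "95 -0.01 0.02 0.9 0; 95 -0.01 0.02 1.6 0; 95 -0.01 0.02 2.01 0; 95 -0.01 0.02 2.01 0; 60 -0.01 0.02 2.01 0"
}}

```text
clock: 8.52
ee_pos: [437.3, -71.3, 60.1]
ee_rot: [0.202, 0.979, 0.0, 0.0]
force: [0.1, 0.0, -0.0]
finger_gap: 89.5
grasp_force: 0.0
```

>>> {"op": "apply_moves", "data": {
  "increments": "40 0 0 0 0; 40 0 0 0 0; 40 0 0 0 0; 40 0 0 0 0; 40 0 0 0 0"
}}

```text
clock: 9.15
ee_pos: [436.7, -71.1, 60.0]
ee_rot: [0.203, 0.979, 0.0, 0.0]
force: [0.2, 0.7, 2.8]
finger_gap: 49.3
grasp_force: 30.0
```

>>> {"op": "apply_moves", "data": {
  "increments": "40 0 0 0 0; 40 0 0 -0.5 0; 40 0 0 -1.4 0; 40 0 0 -2.3 0; 40 0 0 -2.4 0"
}}

```text
clock: 9.78
ee_pos: [437.4, -71.4, 206.4]
ee_rot: [0.202, 0.979, -0.0, 0.003]
force: [-0.2, -0.2, -4.5]
finger_gap: 49.0
grasp_force: 30.0
```

```bash
python3 go.py 451,94,204
```

```text
t 9.78 at [437.4 -71.4 206.4] f [-0.2 -0.2 -4.5] gap 49.0 j6 -1.47
451,94,204 [0.89 2.62 0.05]
```

>>> {"op": "apply_moves", "data": {
  "increments": "40 0.3 0.87 0 0; 40 0.6 1.75 0 0; 40 0.89 2.62 0 0; 40 0.89 2.62 0 0; 40 0.89 2.62 0 0"
}}

```text
clock: 10.4
ee_pos: [449.3, 94.2, 202.6]
ee_rot: [0.202, 0.979, -0.0, -0.001]
force: [-0.2, -1.2, -2.8]
finger_gap: 49.4
grasp_force: 30.0
```

```bash
python3 look.py w4 451 94;python3 go.py 451.5,95,68
```

```text
flask 1017 (array([449.57550337,  94.78066799,  23.47484942]), np.float64(1.0147180729301903)) [449.5  93.7 202.9] top z-tcp 30.590074448715654
base 741 ((452.965087890625, 95.8624267578125), 36.62181854248047)
t 10.45 at [449.5  93.7 202.9] f [-0.5 -1.2 -2.9] gap 49.4 j6 -1.1
451.5,95,68 [-0.03  0.04  2.26]
```

>>> {"op": "apply_moves", "data": {
  "increments": "40 -0.03 0.03 0.5 0; 40 -0.03 0.03 0.9 0; 40 -0.03 0.03 1.3 0; 40 -0.03 0.03 1.65 0; 40 -0.03 0.03 1.9 0"
}}

```text
clock: 11.08
ee_pos: [452.0, 93.8, 88.7]
ee_rot: [0.204, 0.979, -0.0, -0.001]
force: [1.0, 0.4, -2.2]
finger_gap: 49.3
grasp_force: 30.0
```

>>> {"op": "apply_moves", "data": {
  "increments": "40 0 0 0.15 0; 40 0 0 0.25 0; 40 0 0 0.31 0; 40 0 0 0.34 0; 40 0 0 0.36 0"
}}

```text
clock: 11.7
ee_pos: [452.4, 95.4, 68.4]
ee_rot: [0.202, 0.979, 0.0, 0.0]
force: [-0.4, 1.4, -1.8]
finger_gap: 49.5
grasp_force: 30.0
```

>>> {"op": "apply_moves", "data": {
  "increments": "40 0 0 0.01 0; 40 0 0 0.02 0; 40 0 0 0.02 0"
}}

```text
clock: 12.08
ee_pos: [452.6, 95.4, 67.9]
ee_rot: [0.202, 0.979, 0.0, 0.001]
force: [-2.1, 0.2, 10.5]
finger_gap: 49.4
grasp_force: 30.0
```

>>> {"op": "apply_moves", "data": {
  "increments": "53 0 0 0 0; 60 0 0 0 0; 80 0 0 0 0; 90 0 0 0 0; 90 0 0 0 0"
}}

```text
clock: 12.7
ee_pos: [452.2, 95.3, 67.0]
ee_rot: [0.203, 0.979, 0.0, -0.0]
force: [0.7, -0.7, 0.4]
finger_gap: 84.8
grasp_force: 0.0
```

>>> {"op": "apply_moves", "data": {
  "increments": "90 0 0 -0.4 0; 90 0 0 -1.2 0; 90 0 0 -2 0; 90 0 0 -2.1 0; 90 0 0 -2.1 0"
}}

```text
clock: 13.32
ee_pos: [452.1, 95.3, 192.8]
ee_rot: [0.202, 0.979, 0.0, 0.0]
force: [-1.1, -0.2, -0.4]
finger_gap: 90.0
grasp_force: 0.0
```

```bash
python3 chk.py 451 94 90 25 b; python3 go.py 623,90,180 
```

```text
top few
side rim 78 [450.6  94.2  23.8] z 97.9 tilt deg [ 1.2 -0.4]
  base ((451.1424865722656, 91.29313659667969), 36.649192810058594)
t 13.43 at [451.7  95.2 191.8] f [-0.3 -0.1 -0.3] gap 89.6 j6 -1.1
623,90,180 [-2.66  1.05  0.2 ]
```

>>> {"op": "apply_moves", "data": {
  "increments": "95 -0.8 0.32 0 0; 95 -1.6 0.63 0 0; 95 -2.3 0.91 0.1 0; 95 -2.66 1.05 0.2 0; 95 -2.66 1.05 0.2 0"
}}

```text
clock: 14.05
ee_pos: [623.9, 89.6, 178.3]
ee_rot: [0.203, 0.979, -0.0, -0.002]
force: [-0.6, 0.1, 0.7]
finger_gap: 95.0
grasp_force: 0.0
```

```bash
python3 lf.py 622.5 90 60;python3 go.py 623,90,30
```

```text
574 (array([625.03925397,  91.83078033,  30.27991199]), np.float64(0.7783825561055868)) 60.52772782428261 [623.   89.7 179. ]
t 14.1 at [623.   89.7 179. ] f [ 0.9 -0.2 -1. ] gap 95.1 j6 -1.12
623,90,30 [-0.01  0.01  2.49]
```

>>> {"op": "apply_moves", "data": {
  "increments": "95 -0.01 0.01 0.9 0; 95 -0.01 0.01 1.8 0; 95 -0.01 0.01 2.3 0; 95 -0.01 0.01 2.49 0; 95 -0.01 0.01 2.49 0"
}}

```text
clock: 14.72
ee_pos: [624.1, 90.2, 31.9]
ee_rot: [0.202, 0.979, -0.0, -0.0]
force: [-0.8, 0.7, 0.8]
finger_gap: 95.1
grasp_force: 0.0
```

>>> {"op": "apply_moves", "data": {
  "increments": "50 0 0 0 0; 50 0 0 0 0; 50 0 0 0 0; 50 0 0 0 0; 50 0 0 0 0"
}}

```text
clock: 15.35
ee_pos: [624.8, 90.2, 32.2]
ee_rot: [0.202, 0.979, 0.0, 0.0]
force: [-1.3, 1.2, 5.2]
finger_gap: 64.7
grasp_force: 30.0
```

>>> {"op": "apply_moves", "data": {
  "increments": "50 0 0 0 0; 50 0 0 -0.5 0; 50 0 0 -1.4 0; 50 0 0 -2.3 0; 50 0 0 -2.5 0"
}}

```text
clock: 15.98
ee_pos: [625.5, 90.1, 184.8]
ee_rot: [0.202, 0.979, 0.001, 0.002]
force: [-0.1, 0.2, -2.7]
finger_gap: 64.6
grasp_force: 30.0
```

```bash
python3 go.py 437.5,-262,180
```

```text
t 15.97 at [625.5  90.1 184.8] f [-0.1  0.2 -2.7] gap 64.6 j6 -1.12
437.5,-262,180 [ 0.55 -6.63  0.07]
```

>>> {"op": "apply_moves", "data": {
  "increments": "50 0.08 -0.98 0 0; 50 0.16 -1.95 0 0; 50 0.24 -2.93 0 0; 50 0.32 -3.9 0 0; 50 0.4 -4.87 0 0"
}}

```text
clock: 16.6
ee_pos: [485.0, -169.8, 180.3]
ee_rot: [0.202, 0.979, 0.0, -0.001]
force: [0.4, -0.3, -1.7]
finger_gap: 64.5
grasp_force: 30.0
```

>>> {"op": "apply_moves", "data": {
  "increments": "50 0.08 -0.9 0 0; 50 0.15 -1.6 0 0; 50 0.15 -1.76 0 0; 50 0.15 -1.76 0 0; 50 0.15 -1.76 0 0"
}}

```text
clock: 17.23
ee_pos: [436.8, -261.0, 181.2]
ee_rot: [0.202, 0.979, 0.0, -0.0]
force: [0.3, -0.5, -2.3]
finger_gap: 64.8
grasp_force: 30.0
```

```bash
python3 look.py w5 437.5 -262;python3 go.py 437.5,-262,40
```

```text
flask 1328 (array([ 436.68820741, -260.25432343,   30.41746359]), np.float64(0.7393165310845976)) [ 436.9 -260.9  181.3] top z-tcp 28.517665118398156
base 1303 ((438.724365234375, -260.4754333496094), 43.767738342285156)
t 17.27 at [ 436.9 -260.9  181.3] f [-0.7  0.5 -2.2] gap 64.6 j6 -1.83
437.5,-262,40 [-0.02 -0.01  2.37]
```

>>> {"op": "apply_moves", "data": {
  "increments": "50 -0.03 0.01 0.8 0; 50 -0.03 0.01 1.3 0; 50 -0.03 0.01 1.7 0; 50 -0.03 0.01 1.95 0; 50 -0.03 0.01 2.05 0"
}}

```text
clock: 17.9
ee_pos: [438.6, -261.6, 58.1]
ee_rot: [0.202, 0.979, 0.0, -0.0]
force: [0.8, 0.9, -2.2]
finger_gap: 64.7
grasp_force: 30.0
```

>>> {"op": "apply_moves", "data": {
  "increments": "50 0 0 0.1 0; 50 0 0 0.18 0; 50 0 0 0.24 0; 50 0 0 0.28 0; 50 0 0 0.3 0"
}}

```text
clock: 18.52
ee_pos: [438.4, -262.2, 40.6]
ee_rot: [0.203, 0.979, 0.0, 0.0]
force: [0.1, 0.5, -1.7]
finger_gap: 64.6
grasp_force: 30.0
```

>>> {"op": "apply_moves", "data": {
  "increments": "50 0 0 0.01 0; 50 0 0 0.02 0; 50 0 0 0.02 0"
}}

```text
clock: 18.9
ee_pos: [438.4, -262.2, 40.1]
ee_rot: [0.203, 0.979, -0.0, 0.0]
force: [-3.2, 0.4, 8.1]
finger_gap: 64.6
grasp_force: 30.0
```

>>> {"op": "apply_moves", "data": {
  "increments": "67 0 0 0 0; 75 0 0 0 0; 85 0 0 0 0; 93 0 0 0 0; 93 0 0 0 0"
}}

```text
clock: 19.52
ee_pos: [438.4, -262.1, 39.4]
ee_rot: [0.202, 0.979, 0.0, -0.0]
force: [0.2, -0.8, -0.0]
finger_gap: 92.3
grasp_force: 0.0
```

>>> {"op": "apply_moves", "data": {
  "increments": "93 0 0 -0.4 0; 93 0 0 -1.2 0; 93 0 0 -2 0; 93 0 0 -2.4 0; 93 0 0 -2.4 0"
}}

```text
clock: 20.15
ee_pos: [438.8, -262.5, 184.9]
ee_rot: [0.202, 0.979, -0.001, 0.002]
force: [0.5, 1.3, -0.0]
finger_gap: 92.9
grasp_force: 0.0
```

```bash
python3 chk.py 437.5 -262 60 32 c; python3 go.py 590.5,-257,180 
```

```text
top few
side rim 128 [ 436.4 -263.5   30.6] z 68.5 tilt deg [-0.8 -0.6]
  base ((437.8641357421875, -264.22265625), 43.51306915283203)
t 20.25 at [ 438.1 -261.9  182.7] f [-0.5  0.2 -0.5] gap 92.7 j6 -1.83
590.5,-257,180 [-2.3   1.08  0.05]
```

>>> {"op": "apply_moves", "data": {
  "increments": "95 -0.8 0.38 0 0; 95 -1.6 0.75 0 0; 95 -2.3 1.08 0.04 0; 95 -2.3 1.08 0.04 0; 95 -2.3 1.08 0.04 0"
}}

```text
clock: 20.88
ee_pos: [589.9, -257.0, 179.4]
ee_rot: [0.202, 0.979, 0.0, -0.001]
force: [-1.0, 0.2, -0.3]
finger_gap: 94.9
grasp_force: 0.0
```

```bash
python3 lf.py 590.5 -257 90;python3 go.py 591,-256.5,60
```

```text
721 (array([ 592.16222146, -255.31162691,   30.26194655]), np.float64(0.780364185075546)) 90.5409961726221 [ 589.7 -257.2  180. ]
t 20.93 at [ 589.7 -257.2  180. ] f [-0.2  0.3 -0.7] gap 95.0 j6 -1.68
591,-256.5,60 [-0.02  0.02  2.01]
```

>>> {"op": "apply_moves", "data": {
  "increments": "95 -0.02 0.02 0.9 0; 95 -0.02 0.02 1.6 0; 95 -0.02 0.02 2 0; 95 -0.02 0.02 2 0; 75 -0.02 0.02 2 0"
}}

```text
clock: 21.55
ee_pos: [592.4, -257.2, 62.3]
ee_rot: [0.203, 0.979, -0.0, 0.001]
force: [-0.4, -0.4, 0.1]
finger_gap: 89.6
grasp_force: 0.0
```

>>> {"op": "apply_moves", "data": {
  "increments": "50 0 0 0 0; 50 0 0 0 0; 50 0 0 0 0; 50 0 0 0 0; 50 0 0 0 0"
}}

```text
clock: 22.18
ee_pos: [592.6, -256.8, 61.6]
ee_rot: [0.202, 0.979, -0.0, 0.0]
force: [0.1, 0.5, 5.9]
finger_gap: 62.4
grasp_force: 29.9
```

>>> {"op": "apply_moves", "data": {
  "increments": "50 0 0 0 0; 50 0 0 -0.5 0; 50 0 0 -1.4 0; 50 0 0 -2.3 0; 50 0 0 -2.6 0"
}}

```text
clock: 22.8
ee_pos: [592.8, -257.0, 220.0]
ee_rot: [0.202, 0.979, -0.001, 0.002]
force: [-0.0, -0.6, -5.7]
finger_gap: 62.6
grasp_force: 29.9
```

```bash
python3 go.py 618,285.5,215
```

```text
t 22.8 at [ 592.8 -257.   220. ] f [-0.  -0.6 -5.7] gap 62.6 j6 -1.67
618,285.5,215 [3.2  8.47 0.08]
```

>>> {"op": "apply_moves", "data": {
  "increments": "50 0.33 0.88 0 0; 50 0.66 1.76 0 0; 50 1 2.64 0 0; 50 1.33 3.52 0 0; 50 1.66 4.4 0 0"
}}

```text
clock: 23.42
ee_pos: [605.1, 26.9, 216.4]
ee_rot: [0.203, 0.979, -0.0, -0.001]
force: [0.6, -0.5, -4.6]
finger_gap: 62.6
grasp_force: 29.9
```

>>> {"op": "apply_moves", "data": {
  "increments": "50 0.33 0.88 0 0; 50 0.66 1.76 0 0; 50 1 2.64 0 0; 50 1.3 3.5 0 0; 50 1.54 4.07 0 0"
}}

```text
clock: 24.05
ee_pos: [617.0, 288.3, 216.0]
ee_rot: [0.202, 0.979, -0.0, -0.001]
force: [0.0, -1.0, -3.1]
finger_gap: 62.5
grasp_force: 29.9
```

>>> {"op": "apply_moves", "data": {
  "increments": "50 0 0 0 0; 50 0 0 0 0; 50 0 0 0 0"
}}

```text
clock: 24.42
ee_pos: [617.7, 284.7, 216.9]
ee_rot: [0.203, 0.979, -0.0, -0.0]
force: [1.1, 0.4, -4.5]
finger_gap: 62.5
grasp_force: 29.9
```

```bash
python3 look.py w6 618 285;python3 go.py 618,286,69.6
```

```text
flask 1282 (array([617.30726852, 285.53751524,  30.39817863]), np.float64(0.7383003590630022)) [617.8 284.8 217. ] top z-tcp 29.15950507791743
base 942 ((619.5401000976562, 287.13580322265625), 43.531070709228516)
t 24.48 at [617.8 284.8 217. ] f [-0.3  0.9 -4. ] gap 62.2 j6 -0.83
618,286,69.6 [0.   0.02 2.47]
```

>>> {"op": "apply_moves", "data": {
  "increments": "50 -0.02 0.03 0.6 0; 50 -0.02 0.03 1.1 0; 50 -0.02 0.03 1.5 0; 50 -0.02 0.03 1.85 0; 50 -0.02 0.03 2.1 0"
}}

```text
clock: 25.1
ee_pos: [619.5, 286.3, 90.2]
ee_rot: [0.203, 0.979, -0.0, -0.0]
force: [1.1, -0.0, -3.9]
finger_gap: 62.7
grasp_force: 29.9
```

>>> {"op": "apply_moves", "data": {
  "increments": "50 0 0 0.15 0; 50 0 0 0.25 0; 50 0 0 0.31 0; 50 0 0 0.34 0; 50 0 0 0.35 0"
}}

```text
clock: 25.72
ee_pos: [619.5, 287.2, 70.3]
ee_rot: [0.202, 0.979, 0.0, 0.0]
force: [-0.1, 0.2, -4.8]
finger_gap: 62.0
grasp_force: 29.9
```

>>> {"op": "apply_moves", "data": {
  "increments": "50 0 0 0.01 0; 50 0 0 0.02 0; 50 0 0 0.02 0"
}}

```text
clock: 26.1
ee_pos: [619.6, 287.2, 69.6]
ee_rot: [0.202, 0.979, 0.0, 0.0]
force: [-2.0, -1.6, 4.7]
finger_gap: 62.3
grasp_force: 29.9
```

>>> {"op": "apply_moves", "data": {
  "increments": "67 0 0 0 0; 75 0 0 0 0; 85 0 0 0 0; 93 0 0 0 0; 93 0 0 0 0"
}}

```text
clock: 26.72
ee_pos: [619.5, 287.1, 68.8]
ee_rot: [0.202, 0.979, 0.0, 0.0]
force: [-1.1, 0.6, -0.5]
finger_gap: 92.2
grasp_force: 0.0
```

>>> {"op": "apply_moves", "data": {
  "increments": "93 0 0 -0.4 0; 93 0 0 -1.2 0; 93 0 0 -2 0; 93 0 0 -2.6 0; 93 0 0 -2.6 0"
}}

```text
clock: 27.35
ee_pos: [620.3, 287.5, 228.1]
ee_rot: [0.202, 0.979, 0.001, 0.002]
force: [-0.1, -0.5, -0.6]
finger_gap: 93.0
grasp_force: 0.0
```

>>> {"op": "apply_moves", "data": {
  "increments": "93 2 1 0 0; 93 2 2 0 0; 93 3 2 0 0; 93 3 2 0 0; 93 3 2 0 0"
}}

```text
clock: 27.98
ee_pos: [499.7, 470.3, 223.6]
ee_rot: [0.201, 0.98, -0.001, -0.001]
force: [0.9, -0.2, -0.3]
finger_gap: 92.9
grasp_force: 0.0
```

```bash
python3 chk.py 618 285 90 32 d;python3 chk.py 622.6 -79 60 25 d;python3 chk.py 451 94 90 25 d;python3 chk.py 437.5 -262 60 32 d;python3 go.py; python3 - <<'E'
import cv2,numpy as np
a=cv2.imread('pics/top_d.png')[140:275,150:490];b=cv2.imread('pics/side_d.png')[60:350,200:450]
cv2.imwrite('pics/fin.png',np.vstack([cv2.resize(a,(680,270)),np.pad(cv2.resize(b,(284,330)),((0,0),(0,396),(0,0)))]))
E
```

```text
top rim 44 [616.7 286.1  30.5] z 100.6 tilt deg [0.3 0.6]
  base ((617.7706298828125, 285.47601318359375), 43.744747161865234)
side rim 88 [616.1 286.   30.8] z 97.9 tilt deg [-0.  -0.3]
  base ((616.3269653320312, 284.56170654296875), 44.9892578125)
top rim 29 [622.4 -80.6  23.5] z 71.1 tilt deg [-1.7  2.3]
  base ((622.2594604492188, -77.66744995117188), 36.56447982788086)
side rim 91 [622.4 -81.2  23.5] z 68.4 tilt deg [0.  0.2]
  base ((621.4951782226562, -80.32003021240234), 37.42268371582031)
top rim 26 [451.1  94.4  23.5] z 101.0 tilt deg [0.6 2.3]
  base ((452.23052978515625, 95.47502136230469), 35.714420318603516)
side rim 73 [450.6  93.9  23.6] z 98.3 tilt deg [ 0.1 -0.5]
  base ((451.35943603515625, 91.9772720336914), 37.84292221069336)
top rim 40 [ 436.9 -262.2   30.4] z 70.8 tilt deg [-0.8 -0.2]
  base ((437.9165954589844, -259.1515808105469), 42.925025939941406)
side rim 141 [ 436.6 -263.6   30.5] z 68.6 tilt deg [ 0.8 -0.2]
  base ((437.03955078125, -263.7779235839844), 44.40662384033203)
t 28.38 at [502.5 467.9 224.8] f [-0.3 -0.4 -0.7] gap 92.8 j6 -0.51
```

View pics/fin.png

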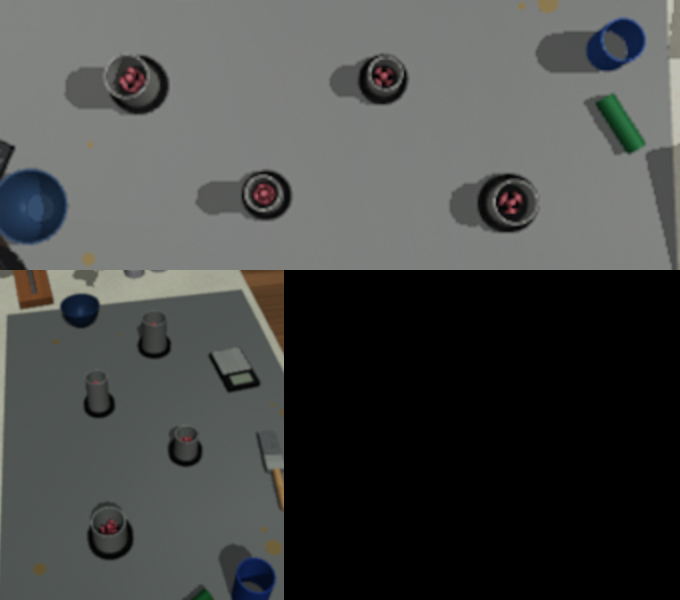

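The picture shows all four flasks seated on their bases at (130,80), (383,77), (265,195) and (510,203). Rims are at 68 and 98 mm, level within measurement noise, and the bowl, stick and blue tube are where they were.

```bash
python3 -c "
from bench import r
print(r.finish_job())"
```

```text
the job is handed in; nothing more can be done
None
```

I covered all four wax trees with their matching flasks and handed the job in at about 28 s; rim heights show each flask fully home and level, and the bowl, wax stick and blue look-alike were left alone.

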